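# Show a data cartridge to the label reader

### The job

Start the label reader by pressing its push button fully down and letting it come up again; only then lift the large data cartridge out of the sorting rack. Hold it in the air in front of the reader's lens, upright and square, with its labelled narrow edge (the spine) facing the lens, the middle of the spine level with the lens and centred on it, 12 cm away. Finish there, still holding the cartridge steady in the gripper, and leave everything else, the reader included, undisturbed.

Things in the scene. Friction and masses are not known exactly. Their poses are not given: they have to be found in the camera images.
- cartridge: the large data cartridge, tallest thing in the rack: black plastic slab with grey relief, 105 mm long (x), 22 thick (y), 102 tall (z), about 0.2 kg, smooth parallel sides. Stands upright in any one of the rack's three slots, spine (+x end) to the rack's +x side. Origin: centre of its underside; z up, +x out of the spine. Best taken across its 22 mm thickness near the top
- spine (a point): the middle of the cartridge's spine: the narrow vertical end face (22 mm x 102 mm) with the white bar-striped label, at (52.5, 0, 51) mm in the cartridge's frame; axes as the cartridge's
- rack: white steel sorting rack fixed to the table, 130 mm (x) by 270 mm (y); origin at the centre of its underside. Floor plate 8 mm thick; three slots along x, at y = -90, 0 and +90 mm, 24 mm wide and 113 mm long, between ribs that rise 25 mm above the floor plate (33 mm above the table); open above, things lift straight up and out
- reader: label reader fixed to the table: dark foot 130 x 150 x 15 mm, an aluminium column 22 mm square and 350 mm tall at x = +30 mm, and a grey camera head clamped on the column, its height differing from day to day. Origin: centre of the foot's underside. It looks along its own -x
- lens (a point): centre of the front of the reader's lens (black barrel 38 mm across, projecting 25 mm from the 60 mm wide, 55 mm tall camera head). The lens looks level, along this frame's -x; z up. It sits 45 mm to -x of the reader's origin and 160 to 250 mm above the table. The head is clamped stiffly but shifts if pushed hard
- start (a joint): travel of the reader's push button in m: 0 released, 0.006 fully down; sprung, about 5 N to hold it fully down, returns by itself
- start_top (a point): middle of the top face of the push button: a round grey cap 28 mm across in a black collar on a grey box; pressed straight down (z up)
- button_box: the grey box that carries the push button, 85 x 75 x 35 mm, fixed to the table; the button stands at the middle of its top; origin at the centre of its underside
- disk_caddy: bystander in the rack: aluminium disk caddy 105 x 22 x 76 mm tall, upright; origin at the centre of its underside
- small_cartridge: bystander in the rack: small black cartridge 75 x 22 x 56 mm tall, upright; origin at the centre of its underside
- stamp: bystander: wooden hand stamp standing on the table, 40 mm across, 70 mm tall; origin at its underside
- label_roll: bystander: roll of white labels lying flat, 64 mm across, 28 mm tall; origin at its underside
- loupe: bystander: black loupe, 42 mm across, 42 mm tall; origin at its underside
- mug: bystander: white mug, 80 mm across, 95 mm tall; origin at its underside

How it is judged (in metres and radians):
On the way, in this order (a step that is already met when the one before it is completed fails the run):
1. the push button is fully down, the cartridge still in the rack (value of joint start above 0.005 m and height (world z) of cartridge below 0.02 m), for 0.05 s.
2. the push button has come up again, the cartridge still in the rack (value of joint start below 0.001 m and height (world z) of cartridge below 0.02 m), for 0.1 s.
3. the cartridge is lifted clear of the rack in the gripper (contact force between cartridge and the fingers above 2 N and height (world z) of cartridge above 0.07 m and contact force between cartridge and rack below 0.1 N and contact force between cartridge and reader below 0.1 N and contact force between cartridge and button_box below 0.1 N), for 0.1 s.
4. the cartridge is presented to the lens (all of step 3 and x of spine in the frame of lens between -0.14 and -0.1 m and y of spine in the frame of lens between -0.018 and 0.018 m and z of spine in the frame of lens between -0.018 and 0.018 m and x of cartridge in the frame of lens below -0.15 m and angle between cartridge's own z axis and vertical below 0.14 rad and angle between the x axis of cartridge and the x axis of lens, either way round below 0.16 rad), for 0.2 s.
At the end, for the whole second after the job is handed in: cartridge held still by the gripper alone; mid-spine 100-140 mm before the lens, within 18 mm of its axis sideways and in height; spine faces the lens within 0.16 rad, cartridge upright within 0.14 rad; button up; lens moved under 8 mm, each bystander under 25 mm (all of step 4 and linear speed of cartridge below 0.02 m/s and angular speed of cartridge below 0.15 rad/s and value of joint start below 0.001 m and distance of lens from where it was at the start of the episode below 0.008 m and distance of each of disk_caddy, small_cartridge, stamp, label_roll, loupe, mug from where it was at the start of the episode below 0.025 m); the arm keeps its last pose, push and grip.
It fails at once if the reader's head is shifted (distance of lens from where it was at the start of the episode above 0.008 m).
It fails at once if a bystander is displaced (distance of any of disk_caddy, small_cartridge, stamp, label_roll, loupe, mug from where it was at the start of the episode above 0.025 m).
It also fails if it takes over 48 s, if anything falls off the work surface, if the arm or the gripper's body presses on something with over 40 N, if the wrist force passes 120 N, or if a joint passes its speed limit or range.

### The arm

A 7-joint arm with a two-finger parallel gripper is mounted at the origin on the work surface. World frame = base frame: x ahead of the robot, y to its left, z up, the work surface at z = 0. Lengths are in mm, angles in rad, forces in N, time in s.
With the tool pointing down it reaches from about 350 to 775 mm from the base axis. Payload 3.1 kg.
Tool frame: the origin (TCP) lies on the centre line of the jaws, within the pads' length; the fingertips stand ctrl.tcp_to_tips ahead of it and the grasp point (between the pads) lies 8 mm behind it (ctrl.tcp_to_tips is the distance from the TCP to the fingertips, in mm); z points along the fingers, y is the line along which they close (so a half turn about z gives the same grasp; the last joint's range is limited). The gripper opens to 85 mm and grips with 20 to 120 N. Pads are 22 mm wide; open, the fingers measure 114 mm over their backs; the gripper's body (76 mm by 85 mm) begins 54 mm behind the grasp point. The pads swing forward as they close: fully open they stand 13 mm farther back than shut.
Start: joints at [1.076, 0.311, 0.014, 1.512, -0.004, 1.319, -0.027], TCP at [240.65, -494.575, 242.304] pointing down, gripper open.
Joint ranges: [-2.7, 2.7], [-0.3, 1.91], [-1.27, 1.3], [0.12, 2.57], [-1.44, 4.58], [0.2, 2.03], [-3.05, 3.05]. Speed limits (rad/s): [2.79, 2.79, 3.14, 3.14, 3.14, 3.14, 3.14].

### API

Orientations are given as [roll, pitch, yaw] about the fixed x, y, z axes, in that order (R = Rz(yaw) Ry(pitch) Rx(roll)).
In Python, from rig import ctrl gives the robot as it stands.
- The arm moves only by the tool arm_command, never from a script. Its argument "steps" is a list of rows, each a list of 2 entries, a list of its own where there are three numbers: the shift along the tool's x, y, z in mm, then the turn, a rotation vector about the tool's x, y, z in degrees. A call has 1 to 20 rows; each row shifts and turns the commanded pose from where the row before left it, along the tool's axes as they then stand; what a row does not reach is not made up. A row lasts 1/12 s, in which the tool goes at most 41.7 mm and 7.16 degrees, less where a joint would pass 70% of its speed; a pose out of reach is approached as far as the arm can. A call is refused whole if a number of a shift passes 41.7 or a number of a turn 7.16, either way. A call with a gripper value outside its range is refused whole. "claw" is the closure, from -1 (fully open) to 1 (shut), set as the call begins (left out, the last holds). The fingers move at their own pace and stop on an object; "squeeze" is the grip in N (left out, the last holds). Time passes only in rows, so rows that do not move let the fingers close. It gives the time, the measured TCP pose, the force, the opening and the grip force at its end, in the units of the state.
- ctrl.get_obs(): the state, without advancing time (a new reading comes with each control period).
- ctrl.read_camera(name): name is "scene" or "top" or "wrist"; returns a dict with "color" (400x640x3 uint8, blue, green, red), "camera_matrix" (3x3 intrinsics, pixels), "k1" (the pictures are not rectified: a ray, as slopes to the right and down, at radius r is drawn at 1 + k1 r^2 times it, then the intrinsics apply), "xyz" and "rotation" of the camera in the world; the wrist camera has in their place "mount" (4x4, takes a point from camera to tool coordinates, whose origin is the TCP and whose axes are the flange's). Camera axes: x right, y down, z forward; pixel columns grow to the right and rows downward; lengths in mm; the calibration is good to about 2 mm. A picture is of the moment at which its call begins: read the wrist's pose just before it. There is no depth.
- ctrl.finish_job(): hands the job in; it is judged then, once.
The state is a dict: "time": time; "q": joint angles; "qd": joint speeds; "joint_torque": joint torques, N m; "ee_pos": TCP position; "ee_rot": TCP orientation; "force": force on the tool from outside, world axes, zero at the start; "ft_torque": the same for the moment, N m; "width": opening from 0.0 (shut) to 1.0 (fully open); "grasp_force": force on a finger pad.
Only numpy, scipy, OpenCV 4.12 (cv2) and the standard library are available. Lean on these libraries where they do the work, as an engineer would, in place of code of your own. Each camera call takes 0.05 s, during which the arm holds its last target. There are 200 camera calls.

## Working session

There is one attempt and no reset: what is moved stays moved. The work goes in short steps, Python scripts to look and compute and a tool call to move; the robot and the scene stay as the last step left them, time stands still between calls to the robot, and variables do not carry over. Pictures are saved under pics/ and viewed, at most 10 in all, crops included, and the job is handed in when it is done.

Besides the shell and the picture viewer there is one more tool, called after "Request:" in YAML: its name, and indented under it one key for each argument. arm_command: Moves the arm, as the interface text tells. Its arguments: {"type":"object","properties":{"steps":{"type":"array"},"claw":{"type":"number"},"squeeze":{"type":"number"}},"required":["steps"]}

```bash
ls; mkdir -p pics; cat > h.py <<'E'
import numpy as np, cv2
from rig import ctrl
from scipy.spatial.transform import Rotation as R
def ray(c,u,v):
    K=c["camera_matrix"];d=np.array([(u-K[0][2])/K[0][0],(v-K[1][2])/K[1][1]]);s=d.copy()
    for _ in range(20): s=d/(1+c["k1"]*(s@s))
    return np.array(c["xyz"]),np.array(c["rotation"])@np.array([s[0],s[1],1])
def onz(c,u,v,z):
    o,d=ray(c,u,v);return (o+d*(z-o[2])/d[2]).round(1)
def tri(c1,p1,c2,p2):
    A=[];b=[]
    for c,p in((c1,p1),(c2,p2)):
        o,d=ray(c,*p);d/=np.linalg.norm(d);P=np.eye(3)-np.outer(d,d);A.append(P);b.append(P@o)
    return np.linalg.lstsq(np.vstack(A),np.hstack(b),rcond=None)[0].round(1)
def proj(c,X):
    q=np.array(c["rotation"]).T@(np.array(X,float)-c["xyz"]);s=q[:2]/q[2];s=s*(1+c["k1"]*(s@s));K=np.array(c["camera_matrix"]);return (K@[*s,1])[:2].round(1)
E
python3 - <<'E'
from h import *
import pickle
for n in("scene","top"):
    c=ctrl.read_camera(n);cv2.imwrite(f"pics/{n}.png",c["color"]);pickle.dump(c,open(n+".pkl","wb"))
    print(n,np.array(c["xyz"]).round(),np.array(c["rotation"]).round(2).tolist())
o=ctrl.get_obs();print(ctrl.tcp_to_tips,o["ee_pos"],o["ee_rot"],o["width"],o["time"])
E
```

```text
pics
scene [1032. -702. 1121.] [-2.45, -0.01, 0.68]
top [ 322.  -58. 1272.] [-2.95, -0.03, -1.55]
11.0 [ 240.38800384 -494.01847719  241.33435905] [-3.13954266e+00  4.43934186e-05  4.52870675e-01] 0.9957655658219257 0.1
```

View pics/scene.png

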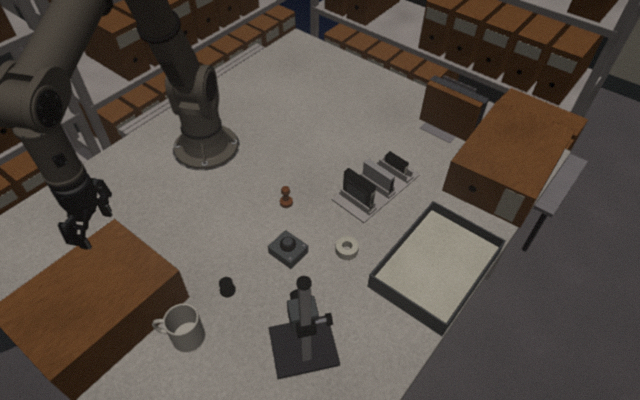

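View pics/top.png

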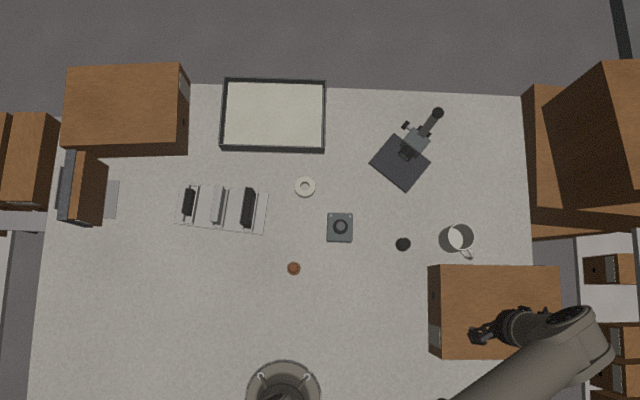

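The scene shows the reader at about (303,330), the button at (288,243) and the rack at (375,185). In the top view, the cartridge is the tallest, nearest slab at (248,208), the button is at (340,227) and the reader foot at (400,162). Next I'll take enlarged crops.

```bash
cat >> h.py <<'E'
import pickle
def load():
    r=[]
    for n in("scene","top"):
        c=pickle.load(open(n+".pkl","rb"));a=np.array(c["rotation"]);c["rotation"]=a if a.ndim==2 else R.from_euler("xyz",a).as_matrix();r.append(c)
    return r
E
python3 - <<'E'
from h import *
s,t=load()
def crop(c,u,v,w,h,k):return cv2.resize(c["color"][v:v+h,u:u+w],None,fx=k,fy=k,interpolation=cv2.INTER_CUBIC)
a=crop(t,350,95,100,100,4);b=crop(s,255,265,100,115,4)
f=np.zeros((460,800,3),np.uint8);f[:400,:400]=a;f[:460,400:]=b
cv2.imwrite("pics/reader.png",cv2.convertScaleAbs(f,alpha=1.8,beta=20))
a=crop(t,170,170,200,80,4);b=crop(s,330,140,100,80,4);d=crop(s,260,220,60,60,4)
f=np.zeros((600,800,3),np.uint8);f[:320,:]=a;f[320:600,:400]=b[:280];f[320:560,400:640]=d
cv2.imwrite("pics/rack.png",cv2.convertScaleAbs(f,alpha=1.8,beta=20))
print(onz(t,340,227,45),onz(s,288,243,45),tri(t,(340,227),s,(288,243)),t["camera_matrix"],t["k1"])
E
```

```text
[ 490.5 -150.3   45. ] [ 491.4 -145.8   45. ] [ 491.5 -148.6   47.6] [[426.04730579   0.         318.62887352]
 [  0.         426.04730579 202.04091971]
 [  0.           0.           1.        ]] -0.07969830469541642
```

View pics/reader.png

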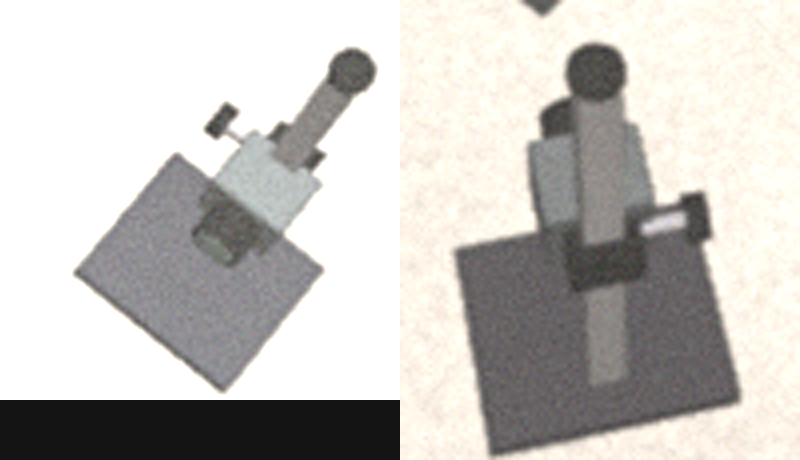

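View pics/rack.png

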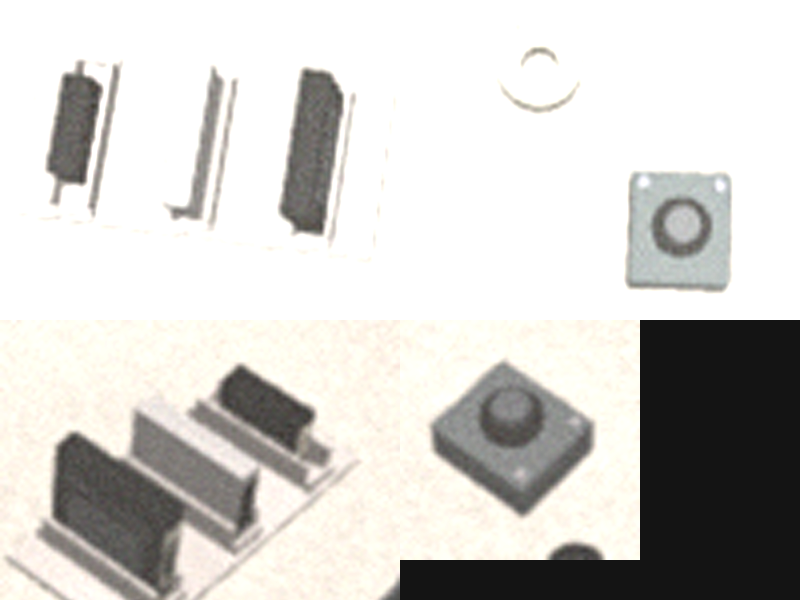

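Reader crop: foot corners in the top view are at crop pixels (177,154), (323,268), (223,391) and (77,272). The column cap is at (352,72), the knob at (221,120), and the lens points to lower-left (barrel near (215,240)). Rack crop: the button cap is at (684,224) in the top view and (512,402) in the scene view. The cartridge is the slab at (285–345, 68–237), and its pale spine faces the scene camera at (170,555).

```bash
python3 - <<'E'
from h import *
s,t=load()
P=lambda U,V,u0,v0:(u0+(U+.5)/4-.5,v0+(V+.5)/4-.5)
T=lambda U,V:P(U,V,350,95); S=lambda U,V:P(U-400,V,255,265)
f=np.array([onz(t,*T(*p),15) for p in[(177,154),(323,268),(223,391),(77,272)]])
g=np.array([onz(s,*S(*p),15) for p in[(457,248),(700,215),(740,402),(492,455)]])
print("foot top",f.tolist(),f.mean(0),"scene",g.tolist(),g.mean(0))
for q in(f[1]-f[2],f[0]-f[3],g[3]-g[0],g[2]-g[1]):print(np.degrees(np.arctan2(q[1],q[0])),np.linalg.norm(q))
print("cap",tri(t,T(352,72),s,S(596,72)),"knob",tri(t,T(221,120),s,S(695,218)))
print("button",tri(t,P(684,224,170,170),s,P(112,82,260,220)),onz(t,*P(684,224,170,170),48))
Tr=lambda U,V:P(U,V,170,170); Sr=lambda U,V:P(U,V-320,330,140)
print("rack front-left/right (z0)",onz(t,*Tr(22,218),4),onz(t,*Tr(378,260),4))
m=(t["color"].max(2)<75).astype(np.uint8);m[:, :220]=0;m[:,275:]=0;m[:180]=0;m[240:]=0
c=max(cv2.findContours(m,0,1)[0],key=cv2.contourArea);print(cv2.minAreaRect(c),cv2.boundingRect(c))
for p in[(302,70),(330,72),(342,92),(325,237),(297,232),(283,213)]:print(p,onz(t,*Tr(*p),110),onz(t,*Tr(*p),33))
for p in[(70,435),(183,520),(55,455)]:print(p,onz(s,*Sr(*p),110))
E
```

```text
foot top [[795.7, -317.5, 15.0], [706.8, -431.0, 15.0], [606.4, -350.6, 15.0], [696.6, -238.6, 15.0]] [ 701.375 -334.425   15.   ] scene [[605.3, -350.0, 15.0], [707.6, -238.9, 15.0], [798.8, -318.2, 15.0], [707.2, -431.9, 15.0]] [ 704.725 -334.75    15.   ]
-38.68763524535194 128.6247254613202
-38.5255932596921 126.67288581223688
-38.7898545975773 130.73339282677557
-41.007531472655614 120.85499575938094
cap [ 724.7 -352.7  349.7] knob [ 756.8 -313.1  185.7]
button [ 492.8 -149.7   63.3] [ 494.1 -151.8   48. ]
rack front-left/right (z0) [489.9 341.8   4. ] [466.6  72.8   4. ]
((247.73013305664062, 207.43682861328125), (11.059335708618164, 39.8136100769043), 9.090276718139648) (240, 187, 16, 41)
(302, 70) [585.9 121.4 110. ] [603.4 133.3  33. ]
(330, 72) [585.1 101.8 110. ] [602.5 112.4  33. ]
(342, 92) [571.1  92.6 110. ] [587.6 102.6  33. ]
(325, 237) [469.2  98.9 110. ] [479.  109.3  33. ]
(297, 232) [472.1 118.3 110. ] [482. 130.  33.]
(283, 213) [484.9 128.6 110. ] [495.7 141.   33. ]
(70, 435) [482.8 128.8 110. ]
(183, 520) [593.3 112.1 110. ]
(55, 455) [486.4 105.9 110. ]
```

Request:
arm_command:
  steps:
    - [[31.5, -16.6, 0], [0, 0, 0]]
    - [[31.5, -16.6, 0], [0, 0, 0]]
    - [[31.5, -16.6, 0], [0, 0, 0]]
    - [[31.5, -16.6, 0], [0, 0, 0]]
    - [[31.5, -16.6, 0], [0, 0, 0]]
    - [[31.5, -16.6, 0], [0, 0, 0]]
    - [[31.5, -16.6, 0], [0, 0, 0]]
    - [[31.5, -16.6, 0], [0, 0, 0]]
    - [[31.5, -16.6, 0], [0, 0, 0]]
    - [[31.5, -16.6, 0], [0, 0, 0]]
    - [[31.5, -16.6, 0], [0, 0, 0]]
    - [[31.5, -16.6, 0], [0, 0, 0]]
    - [[0, 0, 0], [0, 0, 0]]
    - [[0, 0, 0], [0, 0, 0]]
    - [[0, 0, 0], [0, 0, 0]]
  claw: 1
  squeeze: 40

```text
time: 1.35
ee_pos: [492.8, -150.6, 241.7]
ee_rot: [-3.141, 0.002, 0.453]
force: [-0.6, -0.8, -0.7]
width: 0.004
grasp_force: 0.0
```

```bash
cat >> h.py <<'E'
def wrist(name):
    o=ctrl.get_obs();c=ctrl.read_camera("wrist");r=R.from_euler("xyz",o["ee_rot"]).as_matrix();M=np.array(c["mount"])
    c["xyz"]=r@M[:3,3]+o["ee_pos"];c["rotation"]=r@M[:3,:3]
    cv2.imwrite(f"pics/{name}.png",cv2.convertScaleAbs(c["color"],alpha=1.6,beta=10));pickle.dump(c,open(name+".pkl","wb"))
    print(o["time"],np.round(o["ee_pos"],1),np.round(o["ee_rot"],4),"cam",c["xyz"].round(),"fwd",c["rotation"][:,2].round(2));return c
E
python3 -c "
from h import *
c=wrist('w1')
print(proj(c,[493,-150,60]))"
```

```text
1.35 [ 492.8 -150.6  241.7] [-3.1414e+00  1.7000e-03  4.5290e-01] cam [ 566. -115.  374.] fwd [-0.29 -0.14 -0.95]
[319.7 180.1]
```

View pics/w1.png

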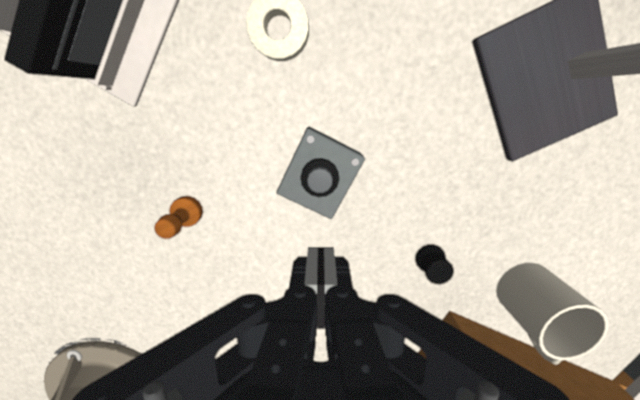

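The button cap is at (320,179), which matches my prediction of (319.7,180.1). Descending to press.

Request:
arm_command:
  steps:
    - [[0, 0, 30], [0, 0, 0]]
    - [[0, 0, 30], [0, 0, 0]]
    - [[0, 0, 30], [0, 0, 0]]
    - [[0, 0, 30], [0, 0, 0]]
    - [[0, 0, 25], [0, 0, 0]]
    - [[0, 0, 10], [0, 0, 0]]
    - [[0, 0, 3], [0, 0, 0]]
    - [[0, 0, 2], [0, 0, 0]]
    - [[0, 0, 2], [0, 0, 0]]
    - [[0, 0, 2], [0, 0, 0]]
    - [[0, 0, 0], [0, 0, 0]]
    - [[0, 0, 0], [0, 0, 0]]

```text
time: 2.4
ee_pos: [494.1, -150.2, 79.2]
ee_rot: [3.14, -0.001, 0.453]
force: [0.0, -0.3, 0.6]
width: -0.0
grasp_force: 0.0
```

Request:
arm_command:
  steps:
    - [[0, 0, 2], [0, 0, 0]]
    - [[0, 0, 2], [0, 0, 0]]
    - [[0, 0, 2], [0, 0, 0]]
    - [[0, 0, 2], [0, 0, 0]]
    - [[0, 0, 0], [0, 0, 0]]
    - [[0, 0, 0], [0, 0, 0]]

```text
time: 2.9
ee_pos: [493.2, -150.0, 70.0]
ee_rot: [-3.141, 0.0, 0.453]
force: [0.2, 0.6, -0.9]
width: -0.001
grasp_force: 0.0
```

Request:
arm_command:
  steps:
    - [[0, 0, 2], [0, 0, 0]]
    - [[0, 0, 2], [0, 0, 0]]
    - [[0, 0, 0], [0, 0, 0]]
    - [[0, 0, 0], [0, 0, 0]]

```text
time: 3.23
ee_pos: [493.8, -150.1, 66.6]
ee_rot: [3.141, -0.001, 0.453]
force: [0.4, 0.5, 3.1]
width: -0.002
grasp_force: 1.1
```

Request:
arm_command:
  steps:
    - [[0, 0, 2], [0, 0, 0]]
    - [[0, 0, 2], [0, 0, 0]]
    - [[0, 0, 0], [0, 0, 0]]
    - [[0, 0, 0], [0, 0, 0]]

```text
time: 3.57
ee_pos: [493.8, -150.1, 62.6]
ee_rot: [3.141, -0.001, 0.453]
force: [-0.0, -0.3, 4.8]
width: 0.0
grasp_force: 2.3
```

Request:
arm_command:
  steps:
    - [[0, 0, 1.5], [0, 0, 0]]
    - [[0, 0, 1.5], [0, 0, 0]]
    - [[0, 0, 0], [0, 0, 0]]
    - [[0, 0, 0], [0, 0, 0]]

```text
time: 3.9
ee_pos: [493.9, -150.2, 61.9]
ee_rot: [3.14, -0.0, 0.453]
force: [-5.4, 2.2, 17.9]
width: -0.001
grasp_force: 9.2
```

The button bottomed out at 17.9 N. I'll release it, rise, and turn the wrist camera towards the lens.

Request:
arm_command:
  steps:
    - [[0, 0, -4], [0, 0, 0]]
    - [[0, 0, -10], [0, 0, 0]]
    - [[0, 0, -20], [0, 0, 0]]
    - [[0, 0, -30], [0, 0, 0]]
    - [[0, 0, -40], [0, 0, -7]]
    - [[0, 0, -40], [0, 0, -7]]
    - [[0, 0, -20], [0, 0, -7]]
    - [[0, 0, 0], [0, 0, -7]]
    - [[0, 0, 0], [0, 0, -7]]
    - [[0, 0, 0], [0, 0, -7]]
    - [[0, 0, 0], [0, 0, -7]]
    - [[0, 0, 0], [0, 0, -7]]
    - [[0, 0, 0], [0, 0, -7]]
    - [[0, 0, 0], [0, 0, -7]]
    - [[0, 0, 0], [0, 0, -7]]
    - [[0, 0, 0], [0, 0, -7]]
    - [[0, 0, 0], [0, 0, -7]]
    - [[0, 0, 0], [0, 0, -7]]
    - [[0, 0, 0], [0, 0, -7]]
    - [[0, 0, 0], [0, 0, -7]]

```text
time: 5.57
ee_pos: [492.6, -150.0, 222.7]
ee_rot: [-3.141, -0.002, 2.414]
force: [-0.1, -0.9, -0.8]
width: 0.0
grasp_force: 0.0
```

Request:
arm_command:
  steps:
    - [[0, 0, 0], [0, -7, 0]]
    - [[0, 0, 0], [0, -7, 0]]
    - [[0, 0, 0], [0, -7, 0]]
    - [[0, 0, 0], [0, -7, 0]]
    - [[0, 0, 0], [0, -7, 0]]
    - [[0, 0, 0], [0, 0, 0]]
    - [[0, 0, 0], [0, 0, 0]]
    - [[0, 0, 0], [0, 0, 0]]

```text
time: 6.23
ee_pos: [494.5, -151.5, 224.4]
ee_rot: [-3.141, 0.596, 2.405]
force: [1.0, -0.3, 1.2]
width: 0.002
grasp_force: 0.0
```

```bash
python3 -c "
from h import *
c=wrist('w2');print(np.round(ctrl.get_obs()['q'],2))
for z in(160,186,200,250): print(z,proj(c,[668,-306,z]))"
```

```text
6.2333 [ 494.5 -151.5  224.4] [-3.1414  0.5959  2.4049] cam [390. -57. 289.] fwd [ 0.59 -0.53 -0.61]
[ 0.64 -0.02 -0.62  2.1   0.61  0.68  0.44]
160 [322.1 301.6]
186 [322.2 323.3]
200 [322.2 335.7]
250 [322.4 385.2]
```

View pics/w2.png

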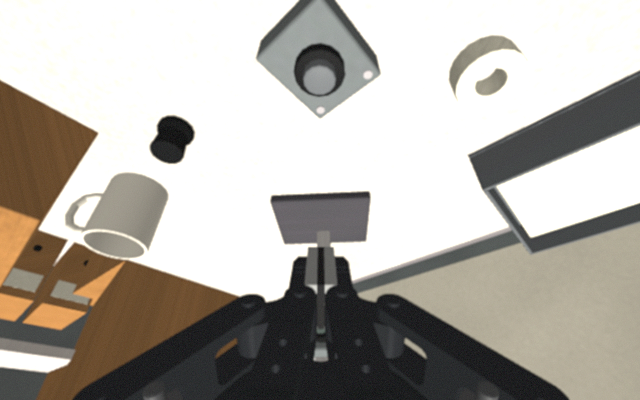

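The picture is upside down: the foot is at (322,218) and the head is hidden behind the gripper. I'll tilt further.

Request:
arm_command:
  steps:
    - [[0, 0, 0], [0, -7, 0]]
    - [[0, 0, 0], [0, -7, 0]]
    - [[0, 0, 0], [0, -7, 0]]
    - [[0, 0, 0], [0, 0, 0]]
    - [[0, 0, 0], [0, 0, 0]]
    - [[0, 0, 0], [0, 0, 0]]

```text
time: 6.78
ee_pos: [491.4, -157.5, 222.5]
ee_rot: [-3.119, 0.805, 2.402]
force: [-0.1, -0.8, -0.0]
width: -0.004
grasp_force: 0.0
```

```bash
python3 -c "
from h import *
c=wrist('w3');print(np.round(ctrl.get_obs()['q'],2))
for z in(160,186,200,250): print(z,proj(c,[668,-306,z]))
print(proj(c,[725,-353,350]))"
```

```text
6.7833 [ 491.4 -157.5  222.5] [-3.1186  0.8046  2.4022] cam [382. -54. 256.] fwd [ 0.65 -0.62 -0.43]
[ 0.61 -0.03 -0.71  2.25  1.1   0.64 -0.11]
160 [331.5 261.8]
186 [331.5 282.5]
200 [331.5 294.2]
250 [331.5 338.9]
[333.4 427.6]
```

View pics/w3.png

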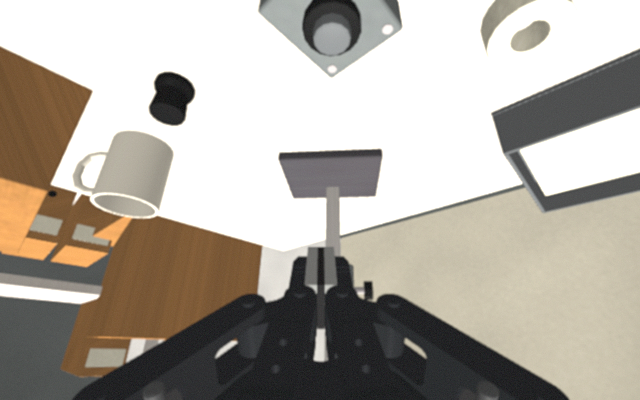

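The knob is at (368,291) and the fingers still hide the lens. I'll step 120 mm sideways.

Request:
arm_command:
  steps:
    - [[0, 30, 0], [0, 0, 0]]
    - [[0, 30, 0], [0, 0, 0]]
    - [[0, 30, 0], [0, 0, 0]]
    - [[0, 30, 0], [0, 0, 0]]
    - [[0, 0, 0], [0, 0, 0]]
    - [[0, 0, 0], [0, 0, 0]]
    - [[0, 0, 0], [0, 0, 0]]

```text
time: 7.42
ee_pos: [572.0, -70.4, 219.1]
ee_rot: [-3.115, 0.804, 2.404]
force: [0.1, -0.5, -1.2]
width: -0.003
grasp_force: 0.0
```

```bash
python3 -c "
from h import *
c=wrist('w4')
for z in(160,186,200,250): print(z,proj(c,[668,-306,z]))
u,v=proj(c,[668,-306,200]).astype(int);print(u,v)
u=min(max(u,100),540);v=min(max(v,75),325)
k=c['color'][v-75:v+75,u-100:u+100];cv2.imwrite('pics/w4c.png',cv2.convertScaleAbs(cv2.resize(k,None,fx=4,fy=4,interpolation=2),alpha=1.6,beta=20));print(u-100,v-75)"
```

```text
7.4167 [572.  -70.4 219.1] [-3.1151  0.8041  2.4043] cam [462.  34. 253.] fwd [ 0.65 -0.63 -0.43]
160 [238.8 263.1]
186 [236.  283.8]
200 [234.5 295.4]
250 [228.7 340. ]
234 295
134 220
```

View pics/w4c.png

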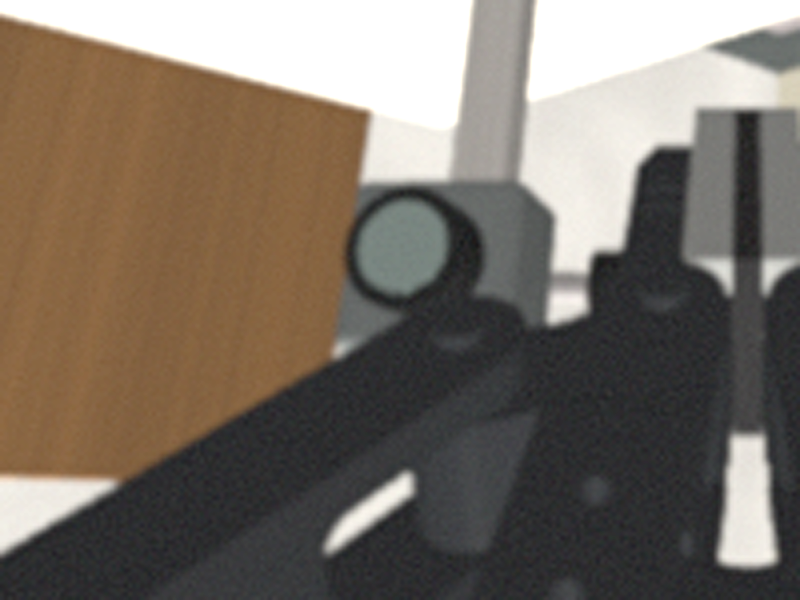

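The lens front is at crop pixel (402,247), i.e. picture (234,281.5), so its height is about 183 mm, close to the knob's 186. Now over to the rack, gripper open.

Request:
arm_command:
  steps:
    - [[0, 0, 0], [0, 7, 0]]
    - [[0, 0, 0], [0, 7, 0]]
    - [[0, 0, 0], [0, 7, 0]]
    - [[0, 0, 0], [0, 7, 0]]
    - [[0, 0, 0], [0, 7, 0]]
    - [[0, 0, 0], [0, 7, 0]]
    - [[0, 0, 0], [0, 7, 0]]
    - [[0, 0, 0], [0, 0, -7]]
    - [[0, 0, 0], [0, 0, -7]]
    - [[0, 0, 0], [0, 0, -7]]
    - [[0, 0, 0], [0, 0, -7]]
    - [[0, 0, 0], [0, 0, -7]]
    - [[9, 29.5, 0], [0, 0, 0]]
    - [[9, 29.5, 0], [0, 0, 0]]
    - [[9, 29.5, 0], [0, 0, 0]]
    - [[9, 29.5, 0], [0, 0, 0]]
    - [[9, 29.5, 0], [0, 0, 0]]
    - [[9, 29.5, 0], [0, 0, 0]]
    - [[0, 0, 0], [0, 0, 0]]
    - [[0, 0, 0], [0, 0, 0]]
  claw: -1

```text
time: 9.13
ee_pos: [542.7, 113.9, 220.3]
ee_rot: [-3.137, -0.031, 2.999]
force: [0.3, -1.1, -0.4]
width: 1.001
grasp_force: 0.0
```

```bash
python3 -c "
from h import *
c=wrist('w5');print(ctrl.get_obs()['q'].round(2) if hasattr(ctrl.get_obs()['q'],'round') else ctrl.get_obs()['q'])
for p in([533,111,110],[585,107,110],[481,115,110]): print(p,proj(c,p))"
```

```text
9.1333 [542.7 113.9 220.3] [-3.1368 -0.0306  2.9993] cam [466. 125. 355.] fwd [ 0.28 -0.05 -0.96]
[ 0.46  0.57 -1.07  1.48  0.48  1.42  0.8 ]
[533, 111, 110] [316.2 194.7]
[585, 107, 110] [320.2 251.1]
[481, 115, 110] [311.6 131.4]
```

View pics/w5.png

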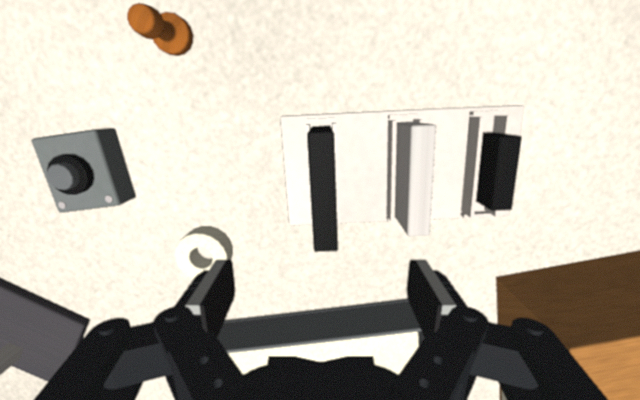

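The cartridge is the black slab from (320,128) to (326,250), slightly right of the predicted line. Its near end shows plain black and no label, so the spine is on the far (+x) end.

```bash
python3 -c "
from h import *
c=pickle.load(open('w5.pkl','rb'))
m=(c['color'].max(2)<60).astype(np.uint8);m[:,:290]=0;m[:,360:]=0;m[:110]=0;m[256:]=0
k=max(cv2.findContours(m,0,1)[0],key=cv2.contourArea);print(cv2.boundingRect(k))
for v in(128,132,136,150,180,200,220,240,246):
  x=np.where(m[v])[0]
  if len(x):print(v,x.min(),x.max(),onz(c,x.min(),v,110),onz(c,x.max()+1,v,110),c['color'][v,x.min():x.max()+1:4].max(1))
"
```

```text
(308, 126, 29, 125)
128 311 330 [478.3 114.9 110. ] [480.6 130.5 110. ] [42  2  2  5  5]
132 309 332 [481.2 112.9 110. ] [483.8 131.7 110. ] [26  9 15 15 17 14]
136 308 333 [484.1 111.6 110. ] [487.  132.1 110. ] [29 28 25 23 23 26 27]
150 309 333 [495.2 110.7 110. ] [498.  130.7 110. ] [28 23 23 23 25 22 40]
180 310 334 [519.7 107.8 110. ] [522.6 128.3 110. ] [54 22 24 25 22 19 39]
200 312 335 [537.1 106.8 110. ] [539.9 126.9 110. ] [24 23 23 21 23 18]
220 313 336 [555. 105. 110.] [557.9 125.5 110. ] [30 21 23 22 20 18]
240 314 336 [573.6 103.1 110. ] [576.5 123.1 110. ] [31 24 23 22 22 18]
246 314 336 [579.3 102.2 110. ] [582.2 122.4 110. ] [49 20 20 20 19 21]
```

Request:
arm_command:
  steps:
    - [[0, 0, 0], [0, -1.75, -2.65]]
    - [[9.5, 2.2, 0], [0, 0, 0]]
    - [[0, 0, 20], [0, 0, 0]]
    - [[0, 0, 20], [0, 0, 0]]
    - [[0, 0, 20], [0, 0, 0]]
    - [[0, 0, 10], [0, 0, 0]]
    - [[0, 0, 0], [0, 0, 0]]
    - [[0, 0, 0], [0, 0, 0]]
    - [[0, 0, 0], [0, 0, 0]]

```text
time: 9.93
ee_pos: [535.1, 115.7, 150.8]
ee_rot: [-3.139, 0.0, 3.041]
force: [-0.4, 0.7, 0.5]
width: 0.999
grasp_force: 0.0
```

Request:
arm_command:
  steps:
    - [[1, 1, 15], [0, 0, 0]]
    - [[0, 0, 15], [0, 0, 0]]
    - [[0, 0, 15], [0, 0, 0]]
    - [[0, 0, 12], [0, 0, 0]]
    - [[0, 0, 7], [0, 0, 0]]
    - [[0, 0, 0], [0, 0, 0]]
    - [[0, 0, 0], [0, 0, 0]]

```text
time: 10.52
ee_pos: [533.8, 116.9, 86.1]
ee_rot: [-3.139, -0.001, 3.042]
force: [-0.3, 0.5, -0.4]
width: 0.999
grasp_force: 0.0
```

Request:
arm_command:
  steps:
    - [[0, 0, 0], [0, 0, 0]]
    - [[0, 0, 0], [0, 0, 0]]
    - [[0, 0, 0], [0, 0, 0]]
    - [[0, 0, 0], [0, 0, 0]]
    - [[0, 0, 0], [0, 0, 0]]
    - [[0, 0, 0], [0, 0, 0]]
    - [[0, 0, 0], [0, 0, 0]]
    - [[0, 0, 0], [0, 0, 0]]
  claw: 1
  squeeze: 50

```text
time: 11.18
ee_pos: [533.8, 117.0, 86.0]
ee_rot: [-3.139, -0.0, 3.042]
force: [0.4, 0.4, 2.3]
width: 0.248
grasp_force: 49.8
```

Request:
arm_command:
  steps:
    - [[0, 0, -5], [0, 0, 0]]
    - [[0, 0, -10], [0, 0, 0]]
    - [[0, 0, -15], [0, 0, 0]]
    - [[0, 0, -20], [0, 0, 0]]
    - [[0, 0, -20], [0, 0, 0]]
    - [[0, 0, -20], [0, 0, 0]]
    - [[0, 0, -20], [0, 0, 0]]
    - [[0, 0, -10], [0, 0, 0]]
    - [[0, 0, -5], [0, 0, 0]]
    - [[0, 0, 0], [0, 0, 0]]
    - [[0, 0, 0], [0, 0, 0]]

```text
time: 12.1
ee_pos: [533.1, 116.6, 209.9]
ee_rot: [-3.138, -0.003, 3.042]
force: [0.6, 0.2, -2.1]
width: 0.252
grasp_force: 49.5
```

Request:
arm_command:
  steps:
    - [[-1.5, -15, 0], [0, 0, 0]]
    - [[-2.5, -24, 0], [0, 0, 0]]
    - [[-2.5, -25, 0], [0, 0, 0]]
    - [[-2.5, -25, 0], [0, 0, 0]]
    - [[-2.5, -25, 0], [0, 0, 0]]
    - [[-2.5, -25, 0], [0, 0, 0]]
    - [[-2.5, -25, 0], [0, 0, 0]]
    - [[-2.5, -25, 0], [0, 0, 0]]
    - [[-2.5, -25, 0], [0, 0, 0]]
    - [[-2.5, -25, 0], [0, 0, 0]]
    - [[-2.5, -25, 0], [0, 0, 0]]
    - [[-2.5, -24, 0], [0, 0, 0]]
    - [[-1.5, -15, 0], [0, 0, 0]]
    - [[0, -9.5, 0], [0, 0, 0]]
    - [[0, 0, 0], [0, 0, 0]]
    - [[0, 0, 0], [0, 0, 0]]

```text
time: 13.43
ee_pos: [532.6, -195.8, 211.0]
ee_rot: [-3.14, -0.002, 3.043]
force: [0.3, 0.7, -0.9]
width: 0.252
grasp_force: 49.5
```

Request:
arm_command:
  steps:
    - [[0, 0, 0], [0, 0, 3]]
    - [[0, 0, 0], [0, 0, 5]]
    - [[0, 0, 0], [0, 0, 6]]
    - [[0, 0, 0], [0, 0, 6]]
    - [[0, 0, 0], [0, 0, 6]]
    - [[0, 0, 0], [0, 0, 4.5]]
    - [[0, 0, 0], [0, 0, 3]]
    - [[0, 0, 0], [0, 0, 0]]
    - [[0, 0, 0], [0, 0, 0]]
    - [[0, 0, 0], [0, 0, 0]]
    - [[0, 0, 0], [0, 0, 0]]

```text
time: 14.35
ee_pos: [533.0, -196.1, 211.5]
ee_rot: [-3.139, 0.0, 2.46]
force: [1.1, -0.3, -2.5]
width: 0.252
grasp_force: 49.4
```

```bash
python3 -c "
from h import *
a=wrist('w6');c=ctrl.read_camera('top');b=ctrl.read_camera('scene')
k=lambda c,u,v,w,h:cv2.resize(c['color'][v:v+h,u:u+w],None,fx=3,fy=3,interpolation=2)
f=np.zeros((600,780,3),np.uint8);x=k(c,310,95,130,170);f[:510,:390]=x;y=k(b,230,180,130,200);f[:600,390:]=y
cv2.imwrite('pics/fin.png',cv2.convertScaleAbs(f,alpha=1.7,beta=15))
"
```

```text
14.35 [ 533.  -196.1  211.5] [-3.1387e+00  3.0000e-04  2.4595e+00] cam [ 470. -145.  344.] fwd [ 0.25 -0.2  -0.95]
```

View pics/fin.png

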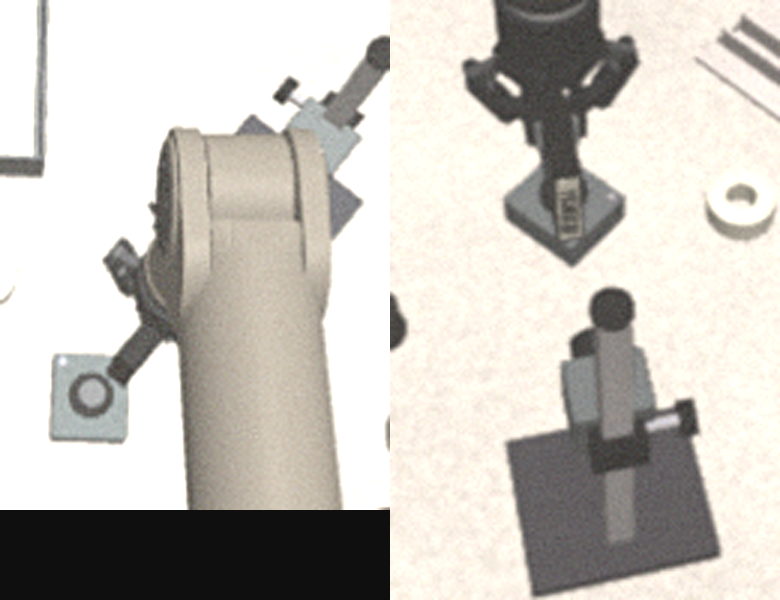

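The label (spine) faces the lens, centred in the scene view near crop pixel (568,208), i.e. picture (289,249). I'll check that against its expected position.

```bash
python3 -c "
from h import *
s,t=load()
for p in([574,-229.5,184],[574,-229.5,235],[574,-229.5,133]):print(proj(s,p))
e=np.array([.775,-.632]);n=np.array([.632,.775])
d=np.array([533,-196.1])+52.5*e-np.array([668,-306]);print(d@e,d@n)
l=pickle.load(open('w4.pkl','rb'));o,r=ray(l,234.1,281.5);k=((668-o[0])*e[0]+(-306-o[1])*e[1])/(r[:2]@e);print('lens by w4',o+k*r)
ctrl.get_obs()
"
```

```text
[288.8 249. ]
[287.9 236. ]
[289.6 261.1]
-121.5792275 -0.14749999999999844
lens by w4 [ 666.19904781 -308.20844612  183.25605997]
```

```bash
python3 -c "
from rig import ctrl
print(ctrl.finish_job())"
```

```text
the job is handed in; nothing more can be done
None
```

I pressed and released the button, lifted the cartridge, and handed the job in with its spine facing the lens, about 121 mm away, centred to within about 3 mm by my measurements; the hand-in returned no verdict.

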